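# Top up the stud rack from the gated dispenser

## Task

Top up the wooden rack with battery hold-down studs: push the dispenser's catch tray fully in, slide its bottom gate just far enough open to let out only as many studs as the rack has empty wells, and shut the gate again. Pull the tray out, drop each stud end-down into an empty well of the rack, leaving the studs already there in place, and finish with the empty tray pushed fully back in and the gate fully shut, the other studs still in the dispenser. Leave the grease pot and the glass flask alone.

Things in the scene. Friction and masses are not known exactly. Their poses are not given: they have to be found in the camera images.
- dispenser: Grey steel stud dispenser fixed to the table, 46 (x) x 178 (y) x 165 mm. Origin: centre of its footprint, at table height; local x points from front to back (the tray comes out to local -x, towards the robot), y along the lanes. Five upright lanes 0 to 4, centres at local x = 0, y = -60, -30, 0, 30, 60 mm, 17 x 17 mm, each with one stud or none, seen between two front bars.
- gate (a joint): Opening of the gate (m), 0 shut to 0.150; slides to dispenser local +y, stays where left, 2 N friction. It uncovers the lanes in turn from lane 0: its trailing edge is at local y = -75 mm when shut, so 0.030 per lane sets it midway between lanes (0.030: lane 0 has dropped; 0.060: lanes 0 and 1; within 5 mm is safe). Studs drop at once, upright, into the tray wells below if the tray is in.
- lane0 (a point): Centre of lane 0 (first to be uncovered), at the top of the gate, 88 mm above the table. The gate is a flat steel strip that is the floor of all five lanes; its underside is 84 mm above the table. x and y axes as the dispenser's.
- gate_grip (a point): Grip point of the gate's handle: black upright post, 12 mm diameter, at local y = 140 mm of the dispenser when shut, top 135 mm above the table; the point is on its axis 115 mm above the table. It moves with the gate.
- tray (a joint): How far the catch tray is pulled out from under the dispenser (m), 0 fully in to 0.130; slides to dispenser local -x, stays where left, 2 N friction. Aluminium, five wells in a row exactly below the lanes when in (centres at local x = -joint, same y as the lanes).
- tray_mid (a point): Centre of the tray's middle well at the rim, 35 mm above the table. Wells are 20 mm (x) by 22 mm (y), floor 9 mm above the table, outer tray 28 x 160 mm. A stud in a well stands with 44 mm showing, its top 79 mm above the table, and passes under the gate once that is shut. It moves with the tray.
- tray_grip (a point): Grip point of the tray's handle: black upright post, 12 mm diameter, on a tongue in front of the tray, at local x = -78 mm of the dispenser when in, top 58 mm above the table; the point is on its axis 42 mm above the table. It moves with the tray.
- rack: Loose wooden rack, 148 (local x) x 60 (y) x 40 mm, 0.7 kg, origin at the centre of its underside. Four upright square wells in a row along local x, 20 x 20 mm, 32 mm apart, floor 6 mm and mouth 40 mm above the table. One or two wells already hold a stud; the others are empty.
- rack_well0 (a point): Centre of the mouth of rack well 0, 40 mm above the table (local x = -48 mm of the rack); z axis up.
- rack_well1 (a point): Centre of the mouth of rack well 1, 40 mm above the table (local x = -16 mm of the rack); z axis up.
- rack_well2 (a point): Centre of the mouth of rack well 2, 40 mm above the table (local x = 16 mm of the rack); z axis up.
- rack_well3 (a point): Centre of the mouth of rack well 3, 40 mm above the table (local x = 48 mm of the rack); z axis up.
- stud0_mid (a point): Centre of the round steel stud (14 mm diameter, 70 mm long, 50 g) that starts in dispenser lane 0, or None if that lane is empty; its z axis runs along the stud.
- stud1_mid (a point): Centre of the round steel stud (14 mm diameter, 70 mm long, 50 g) that starts in dispenser lane 1, or None if that lane is empty; its z axis runs along the stud.
- stud2_mid (a point): Centre of the round steel stud (14 mm diameter, 70 mm long, 50 g) that starts in dispenser lane 2, or None if that lane is empty; its z axis runs along the stud.
- stud3_mid (a point): Centre of the round steel stud (14 mm diameter, 70 mm long, 50 g) that starts in dispenser lane 3, or None if that lane is empty; its z axis runs along the stud.
- stud4_mid (a point): Centre of the round steel stud (14 mm diameter, 70 mm long, 50 g) that starts in dispenser lane 4, or None if that lane is empty; its z axis runs along the stud.
- old0_mid (a point): Centre of the same kind of steel stud already standing in rack well 0, or None if that well is empty; its z axis runs along the stud.
- old1_mid (a point): Centre of the same kind of steel stud already standing in rack well 1, or None if that well is empty; its z axis runs along the stud.
- old2_mid (a point): Centre of the same kind of steel stud already standing in rack well 2, or None if that well is empty; its z axis runs along the stud.
- old3_mid (a point): Centre of the same kind of steel stud already standing in rack well 3, or None if that well is empty; its z axis runs along the stud.
- grease_pot: Bystander: cream grease pot with blue lid, 68 mm wide, 61 mm high, origin at the centre of its underside.
- flask: Bystander: small round glass oil flask, 60 mm wide, 106 mm high, origin at the centre of its underside.
Not all that is in view belongs to the job. What is shaped like the rack but green is not meant.

How it is judged:
By the outcome, as a careful person would: the job done as asked, in the order asked, and still so for the second after the job is handed in, with the robot touching nothing.
Of stud0, stud1, stud2, stud3, stud4 only 4 to 5 are there at a start; the rules pass over those that are not, and their reading is None.
Of old0, old1, old2, old3 only 1 to 2 are there at a start; the rules pass over those that are not, and their reading is None.
At some moment in a run one of rack may be knocked a few centimetres aside while the robot is not near it.
It also fails if it takes over 208 s, if anything falls off the work surface, if the arm or the gripper's body presses on something with over 40 N, if the wrist force passes 120 N, or if a joint passes its speed limit or range.

## Robot

A 6-joint arm with a two-finger parallel gripper is mounted at the origin on the work surface; the furniture and walls round the work are solid. World frame = base frame: x ahead of the robot, y to its left, z up, the work surface at z = 0. Lengths are in m, angles in rad, forces in N, time in s.
With the tool pointing down it reaches from about 0.35 to 0.8 m from the base axis. Payload 7.3 kg.
Tool frame: the origin (TCP) lies midway between the tips of the shut fingers; the grasp point (between the pads) lies 19 mm behind it; z points along the fingers, y is the line along which they close (so a half turn about z gives the same grasp; the last joint's range is limited). The gripper opens to 85 mm and grips with 20 to 120 N. Pads are 22 mm wide; open, the fingers measure 114 mm over their backs; the gripper's body (76 mm by 85 mm) begins 54 mm behind the grasp point. The pads swing forward as they close: fully open they stand 13 mm farther back than shut.
Start: joints at [-0.146, 0.342, 1.524, -0, 1.275, -0.146], TCP at [0.525, 0, 0.193] pointing down, gripper open.
Joint ranges: [-2.53, 2.53], [-0.77, 2.02], [0.04, 2.7], [-1, 4.14], [0.28, 2.66], [-3.11, 3.11]. Speed limits (rad/s): [2.57, 2.57, 3.14, 3.14, 3.14, 3.14].

## Interface

Orientations are given as a unit quaternion [w, x, y, z].
In Python, from rig import arm gives the robot as it stands.
- The arm moves only by the tool drive_tool, never from a script. Its arguments are lists of equal length, an entry for each row: "linear": the shift along the tool's x, y, z in m, a list of three; "rotation": the turn, a rotation vector about the tool's x, y, z in degrees, a list of three; "grip": the finger opening in m, from 0 to 0.0854. A call has exactly 5 rows; each row is the pose to reach, as a shift and turn from the pose commanded when the call began, along the tool's axes at that moment; what a row does not reach only later rows make up. A row lasts 1/12 s, in which the tool goes at most 41.7 mm and 7.16 degrees, less where a joint would pass 70% of its speed; a pose out of reach is approached as far as the arm can. A call with a gripper value outside its range is refused whole. The fingers move at their own pace and stop on an object; "force" is the grip in N (left out, the last holds). Time passes only in rows, so rows that repeat a pose let the fingers close, or fill a call up. It gives the time, the measured TCP pose, the force, the opening and the grip force at its end, in the units of the state.
- arm.get_state(): the state, without advancing time (a new reading comes with each control period).
- arm.grab_frame(name): name is "scene" or "side" or "wrist"; returns the picture (400x640x3 uint8, blue, green, red); there is no depth.
- arm.camera_model(name): a dict with "fx", "fy", "cx", "cy" (pixels), "cam_to_world" (4x4, takes a point from camera to world coordinates). Camera axes: x right, y up, looking along -z (the intrinsics and any distortion apply to the point x, -y, -z); pixel columns grow to the right and rows downward; lengths in m; the calibration is good to about 2 mm. A picture is of the moment at which its call begins: read the wrist's pose just before it. camera_model takes no time and is no camera call; for the wrist camera it gives the pose at the moment of the call.
- arm.finish_job(): hands the job in; it is judged then, once.
The state is a dict: "time_s": time; "joint_pos": joint angles; "joint_vel": joint speeds; "tau": joint torques, N m; "eef_pos": TCP position; "orientation": TCP orientation; "force": force on the tool from outside, world axes, zero at the start; "moment": the same for the moment, N m; "width": finger opening in m; "grip_force": force on a finger pad.
Only numpy, scipy, OpenCV 4.12 (cv2) and the standard library are available. Lean on these libraries where they do the work, as an engineer would, in place of code of your own. Each camera call takes 0.05 s, during which the arm holds its last target. There are 200 camera calls.

## Working session

There is one attempt and no reset: what is moved stays moved. The work goes in short steps, Python scripts to look and compute and a tool call to move; the robot and the scene stay as the last step left them, time stands still between calls to the robot, and variables do not carry over. Pictures are saved under pics/ and viewed, at most 14 in all, crops included, and the job is handed in when it is done.

Besides the shell and the picture viewer there is one more tool, called after "Call:" in YAML: its name, and indented under it one key for each argument. drive_tool: Moves the arm, as the interface text tells. Its arguments: {"type":"object","properties":{"linear":{"type":"array"},"rotation":{"type":"array"},"grip":{"type":"array"},"force":{"type":"number"}},"required":["linear","rotation","grip"]}

```bash
ls; mkdir -p pics; cat > h.py <<'E'
from rig import arm
import numpy as np, cv2
def grab(name,fn,crop=None,s=1):
    m=arm.camera_model(name); im=arm.grab_frame(name)
    cv2.imwrite('pics/raw_'+fn,im)
    if crop: im=im[crop[1]:crop[3],crop[0]:crop[2]]
    if s!=1: im=cv2.resize(im,None,fx=s,fy=s,interpolation=cv2.INTER_CUBIC)
    cv2.imwrite('pics/'+fn,im); return m
def pt(m,u,v,z):
    d=np.array([(u-m['cx'])/m['fx'],-(v-m['cy'])/m['fy'],-1]); T=np.array(m['cam_to_world'])
    r=T[:3,:3]@d; o=T[:3,3]; return o+r*(z-o[2])/r[2]
def px(m,p):
    T=np.array(m['cam_to_world']); q=T[:3,:3].T@(np.array(p)-T[:3,3])
    return np.array([m['cx']-m['fx']*q[0]/q[2], m['cy']+m['fy']*q[1]/q[2]])
E
python3 - <<'E'
from h import *
for n in ['scene','side','wrist']:
    m=grab(n,n+'0.png'); print(n,{k:(np.round(v,3).tolist()) for k,v in m.items()})
s=arm.get_state();print(s)
E
```

```text
pics
scene {'fx': 365.205, 'fy': 365.205, 'cx': 314.752, 'cy': 196.599, 'cam_to_world': [[0.567, 0.361, -0.74, -0.191], [-0.823, 0.224, -0.521, -0.555], [-0.022, 0.905, 0.425, 0.547], [0.0, 0.0, 0.0, 1.0]]}
side {'fx': 444.095, 'fy': 444.095, 'cx': 317.617, 'cy': 196.416, 'cam_to_world': [[0.31, 0.425, -0.851, -0.354], [-0.951, 0.156, -0.268, -0.297], [0.019, 0.892, 0.452, 0.595], [0.0, 0.0, 0.0, 1.0]]}
wrist {'fx': 294.768, 'fy': 294.768, 'cx': 320.745, 'cy': 199.442, 'cam_to_world': [[1.0, -0.0, 0.002, 0.525], [-0.0, 0.965, 0.263, 0.065], [-0.002, -0.263, 0.965, 0.372], [0.0, 0.0, 0.0, 1.0]]}
{'time_s': 0.15, 'joint_pos': array([-1.46009272e-01,  3.42548526e-01,  1.52481844e+00, -1.02133960e-05,
        1.27538576e+00, -1.46013153e-01]), 'joint_vel': array([-5.48326289e-04, -1.11294327e-03, -2.76197680e-03, -4.64325042e-04,
        2.44838509e-05, -5.28254077e-04]), 'tau': array([ 1.24654900e-03, -4.33907533e+01, -2.46148127e+01, -9.02174702e-05,
        5.71925848e-03,  3.60333468e-05]), 'eef_pos': array([5.24650118e-01, 6.53714660e-05, 1.92785700e-01]), 'orientation': array([-4.62539347e-04,  7.07104237e-01,  7.07109088e-01, -3.50027317e-04]), 'force': array([0.13509424, 0.39435553, 0.3431938 ]), 'moment': array([-0.03992918, -0.04867856, -0.03156805]), 'grip_force': 0.0, 'width': 0.08523305436742262}
```

View pics/scene0.png

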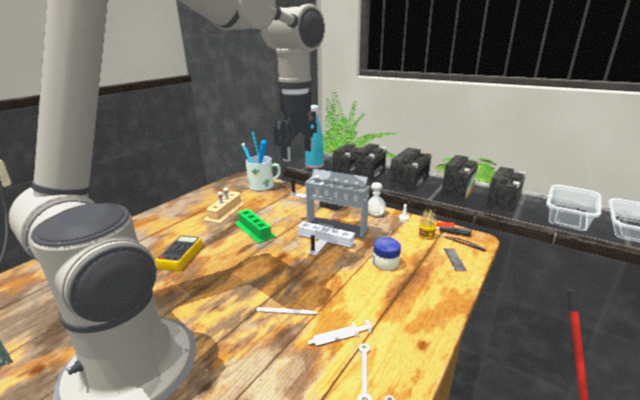

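View pics/side0.png

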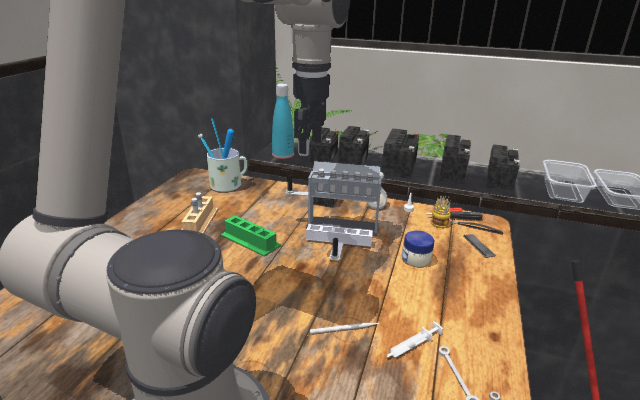

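View pics/wrist0.png

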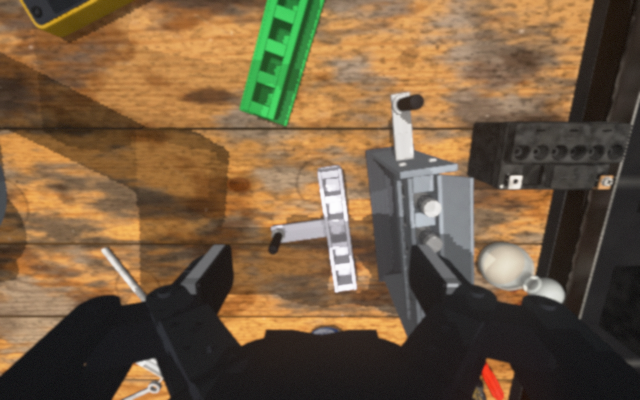

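```bash
python3 - <<'E'
from h import *
m=arm.camera_model('wrist')
for n,u,v,z in [('gate post top',416,101,.135),('gate post top',412,101,.135),('traypost top',274,248,.058),('t1',318,169,.035),('t2',343,167,.035),('t3',356,290,.035),('t4',332,293,.035)]:
    print(n,pt(m,u,v,z).round(4))
s=arm.camera_model('side')
for n,u,v,z in [('gate post top',290,178,.135),('traypost top',335,239,.058),('rack',197,212,.04),('studtopA',196,196,.076),('studtopB',208,199,.076)]: print(n,pt(s,u,v,z).round(4))
s=arm.camera_model('scene')
for n,u,v,z in [('gate post top',293,178,.135),('traypost top',314,236,.058),('rack',224,207,.04)]: print(n,pt(s,u,v,z).round(4))
for fn,c in [('side',(160,150,420,280)),('scene',(190,150,420,270))]:
    im=cv2.imread(f'pics/{fn}0.png')[c[1]:c[3],c[0]:c[2]]
    cv2.imwrite(f'pics/{fn}0c.png',cv2.resize(im,None,fx=3,fy=3,interpolation=cv2.INTER_CUBIC))
E
```

```text
gate post top [0.5976 0.0786 0.135 ]
gate post top [0.5945 0.0786 0.135 ]
traypost top [ 0.4705 -0.0787  0.058 ]
t1 [0.5214 0.0097 0.035 ]
t2 [0.5502 0.012  0.035 ]
t3 [ 0.5702 -0.1482  0.035 ]
t4 [ 0.5392 -0.1526  0.035 ]
gate post top [0.5822 0.0709 0.135 ]
traypost top [ 0.4667 -0.0816  0.058 ]
rack [0.4983 0.2937 0.04  ]
studtopA [0.5155 0.303  0.076 ]
studtopB [0.5113 0.2658 0.076 ]
gate post top [0.6006 0.0808 0.135 ]
traypost top [ 0.4645 -0.0877  0.058 ]
rack [0.4801 0.2653 0.04  ]
```

View pics/side0c.png

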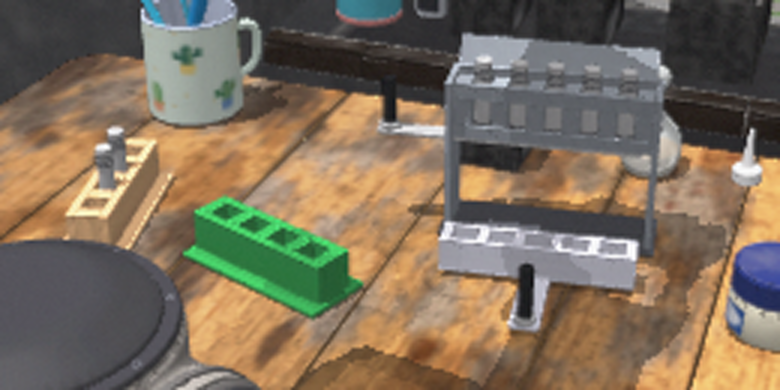

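Wooden rack at side px (197,212) against the green block at (250,233): the wooden one matches, and the green one is excluded. The crop confirms it, with studs standing in the rack's two middle wells. The tray is about 69 mm out and the dispenser is yawed about +7°. I'll move above the tray post first.

Call:
drive_tool:
  linear:
    - [-0.016,-0.011,0.018]
    - [-0.032,-0.022,0.036]
    - [-0.048,-0.034,0.054]
    - [-0.064,-0.045,0.072]
    - [-0.079,-0.056,0.09]
  rotation:
    - [0,0,-2]
    - [0,0,-4]
    - [0,0,-7]
    - [0,0,-7]
    - [0,0,-7]
  grip: [0.06,0.06,0.06,0.06,0.06]

```text
time_s: 0.57
eef_pos: [0.4682, -0.0796, 0.1024]
orientation: [-0.0, 0.662, 0.749, -0.0]
force: [-0.1, -0.3, 0.5]
width: 0.0599
grip_force: 0.0
```

Call:
drive_tool:
  linear:
    - [0,0,0]
    - [0,0,0]
    - [0,0,0]
    - [0,0,0]
    - [0,0,0]
  rotation:
    - [0,0,0]
    - [0,0,0]
    - [0,0,0]
    - [0,0,0]
    - [0,0,0]
  grip: [0.06,0.06,0.06,0.06,0.06]

```text
time_s: 0.98
eef_pos: [0.4701, -0.0786, 0.1042]
orientation: [0.001, 0.662, 0.749, 0.0]
force: [0.3, -0.2, 0.9]
width: 0.0597
grip_force: 0.0
```

```bash
cat >> h.py <<'E'
from scipy.spatial.transform import Rotation as R
def pose():
    s=arm.get_state(); q=np.array(s['orientation']); return np.array(s['eef_pos']),R.from_quat(np.r_[q[1:],q[0]])
def yaw():  # world angle of tool y minus that of world x
    p,r=pose(); v=r.as_matrix()[:,1]; return np.degrees(np.arctan2(v[1],v[0]))
def tool(target):
    p,r=pose(); return r.inv().apply(np.array(target)-p).round(4)
E
python3 - <<'E'
from h import *
m=grab('wrist','w1.png'); print(pose()[0],yaw(),px(m,pose()[0]))
E
```

```text
[ 0.46989063 -0.07855445  0.10405223] 7.05936398475812 [320.51728926 223.71844309]
```

View pics/w1.png

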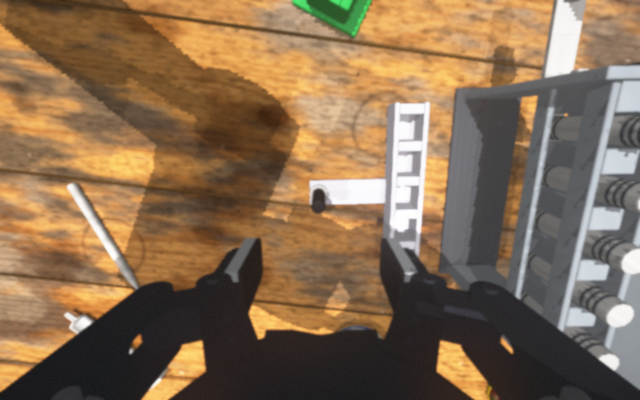

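```bash
python3 - <<'E'
from h import *
m=arm.camera_model('wrist')
P=lambda u,v,z:pt(m,u,v,z).round(4)
post=P(319,206,.058); print('post',post,tool(post))
a,b,c,d=P(388,104,.035),P(429,103,.035),P(421,246,.035),P(384,238,.035)
print(a,b,c,d)
for p,q in[(a,d),(b,c)]:
    v=p-q; print(np.degrees(np.arctan2(-v[0],v[1])))
im=cv2.imread('pics/raw_w1.png')[90:260,280:560]
cv2.imwrite('pics/w1c.png',cv2.resize(im,None,fx=2.8,fy=2.8,interpolation=cv2.INTER_CUBIC))
E
```

```text
post [ 0.4687 -0.0804  0.058 ] [-0.0017 -0.0015  0.0461]
[0.5141 0.0043 0.035 ] [0.5466 0.0091 0.035 ] [ 0.5666 -0.1137  0.035 ] [ 0.5316 -0.1101  0.035 ]
8.69723012797479
9.250340904327121
```

View pics/w1c.png

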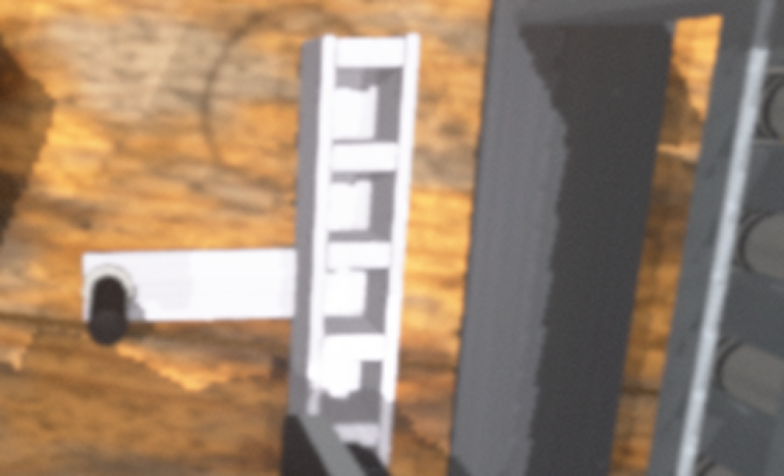

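```bash
python3 - <<'E'
from h import *
m=arm.camera_model('wrist')
P=lambda u,v,z:pt(m,u,v,z).round(4)
a,b,c,d=P(395.5,103,.035),P(429.3,102.5,.035),P(418.5,247,.035),P(391.4,237,.035)
for p,q in[(a,d),(b,c)]:
    v=p-q; print(p,q,np.degrees(np.arctan2(-v[0],v[1])))
v=P(383,178,.02)-P(311,180,.02); print(np.degrees(np.arctan2(v[1],v[0])))
post=P(318.3,206,.058); print('post',post,tool(post))
E
```

```text
[0.5199 0.0058 0.035 ] [ 0.5381 -0.1083  0.035 ] 9.062856114342921
[0.5468 0.0095 0.035 ] [ 0.5646 -0.1149  0.035 ] 8.142998095444671
8.686354581236648
post [ 0.4682 -0.0805  0.058 ] [-0.0017 -0.002   0.0461]
```

Call:
drive_tool:
  linear:
    - [-0.002,-0.002,0.02]
    - [-0.002,-0.002,0.045]
    - [-0.002,-0.002,0.065]
    - [-0.002,-0.002,0.079]
    - [-0.002,-0.002,0.079]
  rotation:
    - [0,0,-1.5]
    - [0,0,-1.5]
    - [0,0,-1.5]
    - [0,0,-1.5]
    - [0,0,-1.5]
  grip: [0.06,0.06,0.06,0.06,0.06]
  force: 40

```text
time_s: 1.45
eef_pos: [0.4658, -0.0803, 0.0222]
orientation: [-0.002, 0.653, 0.758, -0.001]
force: [-0.6, -0.4, -0.0]
width: 0.0603
grip_force: 0.0
```

Call:
drive_tool:
  linear:
    - [0,0,0]
    - [0,0,0]
    - [0,0,0]
    - [0,0,0]
    - [0,0,0]
  rotation:
    - [0,0,0]
    - [0,0,0]
    - [0,0,0]
    - [0,0,0]
    - [0,0,0]
  grip: [0.03,0.008,0.008,0.008,0.008]

```text
time_s: 1.87
eef_pos: [0.4678, -0.0814, 0.0251]
orientation: [0.001, 0.653, 0.758, 0.0]
force: [0.2, -0.4, 0.2]
width: 0.0079
grip_force: 0.0
```

Call:
drive_tool:
  linear:
    - [0,0.005,0]
    - [0,0.02,0]
    - [0,0.035,0]
    - [0,0.05,0]
    - [0,0.06,0]
  rotation:
    - [0,0,0]
    - [0,0,0]
    - [0,0,0]
    - [0,0,0]
    - [0,0,0]
  grip: [0.008,0.008,0.008,0.008,0.008]

```text
time_s: 2.28
eef_pos: [0.5285, -0.0723, 0.0247]
orientation: [0.001, 0.653, 0.758, 0.0]
force: [0.4, -0.0, 0.6]
width: 0.0083
grip_force: 0.0
```

```bash
python3 - <<'E'
from h import *
m=grab('wrist','w2.png'); print(pose()[0],yaw(),px(m,pose()[0]))
E
```

```text
[ 0.53001886 -0.07229264  0.0247944 ] 8.515723582945823 [323.13573379 224.21755627]
```

View pics/w2.png

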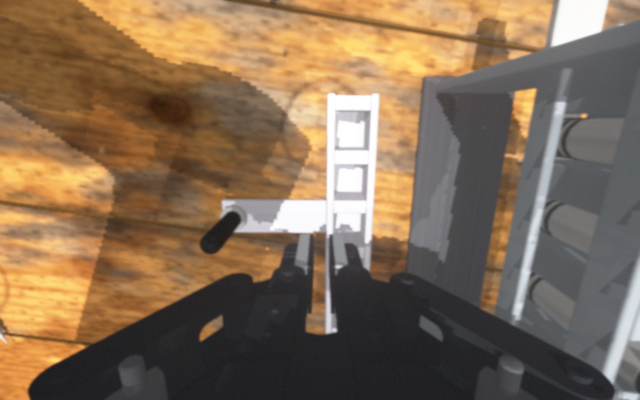

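```bash
python3 - <<'E'
from h import *
p,r=pose(); out=[]
for n in['side','scene']:
    m=grab(n,n+'2.png'); im=cv2.imread(f'pics/raw_{n}2.png')
    u=px(m,p); b=px(m,p+[0,0,.1]); print(n,u,b)
    c=cv2.resize(im[int(u[1])-70:int(u[1])+30,int(u[0])-65:int(u[0])+65],None,fx=3,fy=3,interpolation=cv2.INTER_CUBIC)
    cv2.drawMarker(c,(3*65+int(u[0]%1*3),3*70+int(u[1]%1*3)),(0,0,255),0,20,1); out.append(c)
cv2.imwrite('pics/mk2.png',np.hstack(out))
E
```

```text
side [338.06206997 236.66990176] [339.78070986 199.82303131]
scene [323.22005058 234.29871649] [322.751954   201.68927581]
```

View pics/mk2.png

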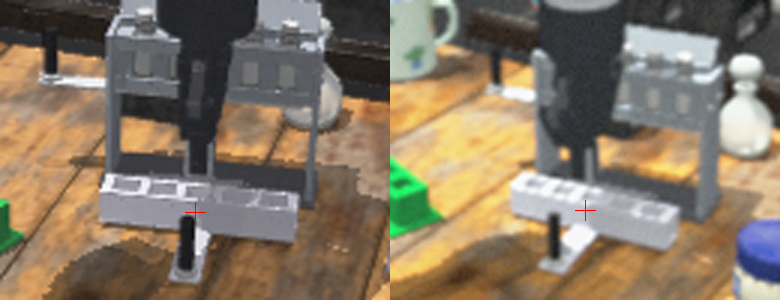

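```bash
python3 - <<'E'
from h import *
m=arm.camera_model('wrist')
print(pt(m,211,241,.058),pt(m,378,96,.035),pt(m,328,96,.035))
s=arm.get_state(); print(s['force'],s['joint_pos'])
m=arm.camera_model('side')
im=cv2.imread('pics/raw_side2.png')[210:262,300:375]
cv2.imwrite('pics/s2c.png',cv2.resize(im,None,fx=8,fy=8,interpolation=cv2.INTER_CUBIC))
m0=cv2.imread('pics/raw_side0.png');m2=cv2.imread('pics/raw_side2.png')
d=cv2.absdiff(m0,m2).max(2)[215:262,295:380]; print(d.max(1)) 
for p in [(.53,-.0723,z) for z in(.025,.045,.065,.075)]: print(p,px(m,p))
E
```

```text
[ 0.46875838 -0.07834068  0.058     ] [0.54618401 0.00883597 0.035     ] [0.51941192 0.00482218 0.035     ]
[-0.38861644 -0.29330675  0.39647921] [-2.80261902e-01  5.49786031e-01  1.71570070e+00 -3.44461530e-05
  8.75783881e-01 -4.29162908e-01]
[120 122  73  75  70  48  49  46  46  57  50  40  54  50 107 102 103 100
 102 101  72  70  30  86  80  83  77  73  78  72 100 101 102 100 124 124
 128 123 127 131 132 133 132 133 131 130 127]
(0.53, -0.0723, 0.025) [338.06627776 236.60181882]
(0.53, -0.0723, 0.045) [338.39835527 229.4824141 ]
(0.53, -0.0723, 0.065) [338.73614397 222.24056744]
(0.53, -0.0723, 0.075) [338.90722626 218.57273703]
```

View pics/s2c.png

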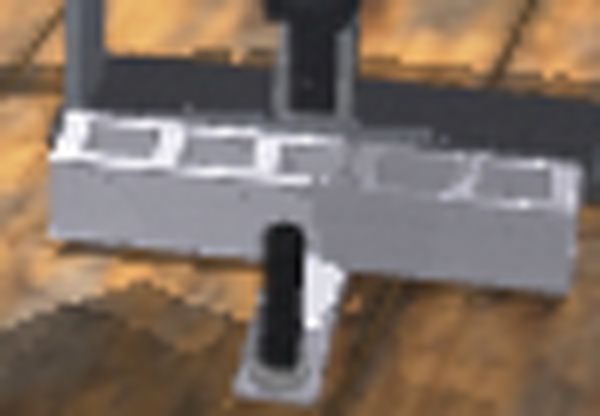

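The tray hasn't moved: its post is still at about (.468,-.080). The pictures show the fingertips some 30 mm above the reported TCP, so the fingers closed over the top of the post. I'll back up and go lower in small steps.

Call:
drive_tool:
  linear:
    - [0,-0.015,0]
    - [0,-0.035,0]
    - [0,-0.05,0]
    - [0,-0.061,0]
    - [0,-0.061,0]
  rotation:
    - [0,0,0]
    - [0,0,0]
    - [0,0,0]
    - [0,0,0]
    - [0,0,0]
  grip: [0.04,0.04,0.04,0.04,0.04]

```text
time_s: 2.85
eef_pos: [0.4633, -0.0811, 0.0242]
orientation: [-0.001, 0.653, 0.757, -0.001]
force: [0.3, 0.6, 0.6]
width: 0.0397
grip_force: 0.0
```

Call:
drive_tool:
  linear:
    - [0,0,0.004]
    - [0,0,0.008]
    - [0,0,0.012]
    - [0,0,0.014]
    - [0,0,0.014]
  rotation:
    - [0,0,0]
    - [0,0,0]
    - [0,0,0]
    - [0,0,0]
    - [0,0,0]
  grip: [0.04,0.04,0.04,0.04,0.04]

```text
time_s: 3.27
eef_pos: [0.4662, -0.0811, 0.0095]
orientation: [-0.001, 0.653, 0.758, -0.0]
force: [0.0, -0.7, 0.0]
width: 0.0398
grip_force: 0.0
```

```bash
python3 - <<'E'
from h import *
p,r=pose(); print(p)
m=grab('wrist','w3.png'); a=cv2.imread('pics/raw_w3.png')[150:350,190:450]
m=grab('side','s3.png'); b=cv2.imread('pics/raw_side2.png')
u=px(m,p).astype(int); print(u); b=cv2.imread('pics/raw_s3.png')[180:280,270:400]; b=cv2.resize(b,None,fx=3.6,fy=4,interpolation=cv2.INTER_CUBIC); a=cv2.resize(a,(390,400))
cv2.imwrite('pics/mk3.png',np.hstack([a,cv2.resize(b,(400,400))]))
E
```

```text
[ 0.46618706 -0.08112136  0.00950966]
[333 256]
```

View pics/mk3.png

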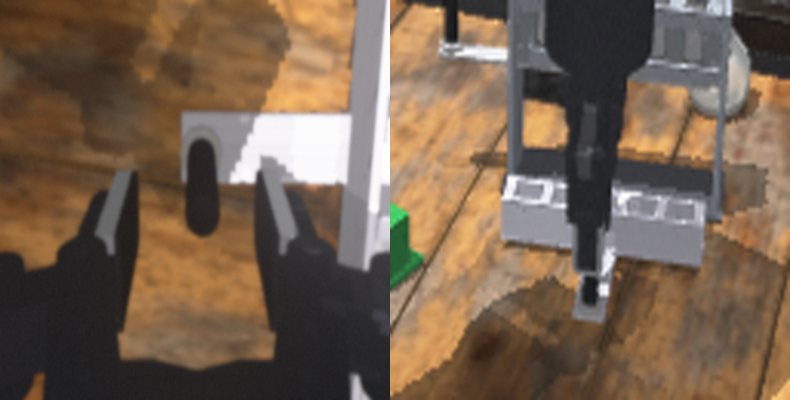

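Call:
drive_tool:
  linear:
    - [0,0,0]
    - [0,0,0]
    - [0,0,0]
    - [0,0,0]
    - [0,0,0]
  rotation:
    - [0,0,0]
    - [0,0,0]
    - [0,0,0]
    - [0,0,0]
    - [0,0,0]
  grip: [0.02,0.008,0.008,0.008,0.008]

```text
time_s: 3.78
eef_pos: [0.4667, -0.0814, 0.0106]
orientation: [0.0, 0.653, 0.758, 0.0]
force: [0.7, 0.9, 1.6]
width: 0.0095
grip_force: 39.0
```

Call:
drive_tool:
  linear:
    - [0,0.012,0]
    - [0,0.03,0]
    - [0,0.045,0]
    - [0,0.06,0]
    - [0,0.066,0]
  rotation:
    - [0,0,0]
    - [0,0,0]
    - [0,0,0]
    - [0,0,0]
    - [0,0,0]
  grip: [0.008,0.008,0.008,0.008,0.008]

```text
time_s: 4.2
eef_pos: [0.5327, -0.0718, 0.0105]
orientation: [0.0, 0.653, 0.758, -0.0]
force: [-2.8, -1.5, 6.4]
width: 0.0093
grip_force: 39.8
```

Call:
drive_tool:
  linear:
    - [0,0.002,0]
    - [0,0.004,0]
    - [0,0.006,0]
    - [0,0.008,0]
    - [0,0.008,0]
  rotation:
    - [0,0,0]
    - [0,0,0]
    - [0,0,0]
    - [0,0,0]
    - [0,0,0]
  grip: [0.008,0.008,0.008,0.008,0.008]

```text
time_s: 4.62
eef_pos: [0.5396, -0.0708, 0.0105]
orientation: [0.0, 0.653, 0.758, 0.0]
force: [-0.5, -3.0, 4.9]
width: 0.0092
grip_force: 39.7
```

Call:
drive_tool:
  linear:
    - [0,0.001,0]
    - [0,0.002,0]
    - [0,0.003,0]
    - [0,0.004,0]
    - [0,0.004,0]
  rotation:
    - [0,0,0]
    - [0,0,0]
    - [0,0,0]
    - [0,0,0]
    - [0,0,0]
  grip: [0.008,0.008,0.008,0.008,0.008]

```text
time_s: 5.03
eef_pos: [0.5413, -0.0704, 0.0105]
orientation: [-0.001, 0.653, 0.758, -0.002]
force: [-8.6, -5.5, 10.6]
width: 0.0093
grip_force: 40.3
```

Call:
drive_tool:
  linear:
    - [0,0.001,0]
    - [0,0.002,0]
    - [0,0.002,0]
    - [0,0.002,0]
    - [0,0.002,0]
  rotation:
    - [0,0,0]
    - [0,0,0]
    - [0,0,0]
    - [0,0,0]
    - [0,0,0]
  grip: [0.008,0.008,0.008,0.008,0.008]

```text
time_s: 5.45
eef_pos: [0.5412, -0.0704, 0.0104]
orientation: [-0.003, 0.653, 0.758, -0.003]
force: [-15.0, -8.2, 14.8]
width: 0.0094
grip_force: 40.9
```

Call:
drive_tool:
  linear:
    - [0,-0.005,0]
    - [0,-0.006,0]
    - [0,-0.006,0]
    - [0,-0.006,0]
    - [0,-0.006,0]
  rotation:
    - [0,0,0]
    - [0,0,0]
    - [0,0,0]
    - [0,0,0]
    - [0,0,0]
  grip: [0.008,0.008,0.035,0.035,0.035]

```text
time_s: 5.87
eef_pos: [0.5392, -0.0699, 0.0099]
orientation: [-0.001, 0.653, 0.758, -0.0]
force: [0.2, -0.0, 0.1]
width: 0.035
grip_force: 0.0
```

Call:
drive_tool:
  linear:
    - [0,0,-0.035]
    - [0,0,-0.075]
    - [0,0,-0.115]
    - [0,0,-0.155]
    - [0.03,0.015,-0.17]
  rotation:
    - [0,0,0]
    - [0,0,0]
    - [0,0,0]
    - [0,0,0]
    - [0,0,0]
  grip: [0.035,0.035,0.035,0.06,0.06]

```text
time_s: 6.28
eef_pos: [0.5516, -0.0424, 0.1861]
orientation: [0.004, 0.654, 0.756, 0.001]
force: [0.9, -0.4, 0.7]
width: 0.0581
grip_force: 0.0
```

Call:
drive_tool:
  linear:
    - [0.03,0.015,0]
    - [0.055,0.03,0]
    - [0.085,0.045,0]
    - [0.11,0.062,0]
    - [0.11,0.062,0]
  rotation:
    - [0,0,0]
    - [0,0,0]
    - [0,0,0]
    - [0,0,0]
    - [0,0,0]
  grip: [0.06,0.06,0.06,0.06,0.06]

```text
time_s: 6.7
eef_pos: [0.596, 0.0847, 0.1796]
orientation: [-0.001, 0.651, 0.759, 0.001]
force: [-0.7, 0.0, -0.0]
width: 0.0598
grip_force: 0.0
```

```bash
python3 - <<'E'
from h import *
p,r=pose(); print(p,yaw())
m=grab('wrist','w4.png'); print(px(m,[.5975,.079,.135]),px(m,[.5975,.079,.088]))
E
```

```text
[0.59597027 0.08466768 0.17962918] 8.762619469066422
[321.63015372 211.60258424] [321.4673638  196.71119184]
```

View pics/w4.png

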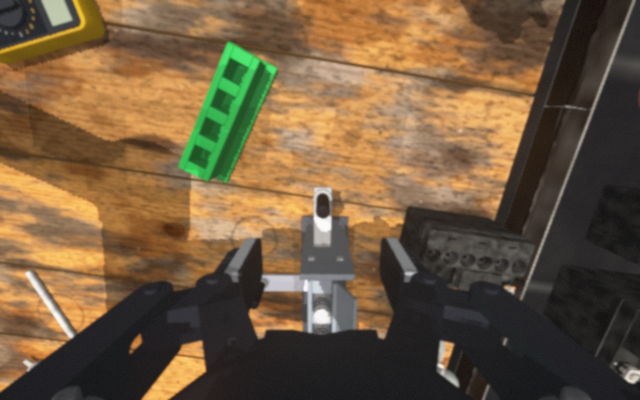

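Call:
drive_tool:
  linear:
    - [-0.005,0.001,0.02]
    - [-0.005,0.001,0.045]
    - [-0.005,0.001,0.07]
    - [-0.005,0.001,0.09]
    - [-0.005,0.001,0.101]
  rotation:
    - [0,0,0]
    - [0,0,0]
    - [0,0,0]
    - [0,0,0]
    - [0,0,0]
  grip: [0.06,0.05,0.04,0.04,0.04]

```text
time_s: 7.17
eef_pos: [0.5946, 0.0737, 0.0764]
orientation: [-0.002, 0.653, 0.757, -0.002]
force: [-0.7, -0.8, 0.9]
width: 0.0404
grip_force: 0.0
```

Call:
drive_tool:
  linear:
    - [0,0,0]
    - [0,0,0]
    - [0,0,0]
    - [0,0,0]
    - [0,0,0]
  rotation:
    - [0,0,0]
    - [0,0,0]
    - [0,0,0]
    - [0,0,0]
    - [0,0,0]
  grip: [0.04,0.02,0.008,0.008,0.008]
  force: 60

```text
time_s: 7.58
eef_pos: [0.5993, 0.0746, 0.0812]
orientation: [0.002, 0.653, 0.758, 0.002]
force: [5.3, 0.8, -2.5]
width: 0.0092
grip_force: 57.1
```

Call:
drive_tool:
  linear:
    - [0,0,0]
    - [0,0,0]
    - [0,0,0]
    - [0,0,0]
    - [0,0,0]
  rotation:
    - [0,0,0]
    - [0,0,0]
    - [0,0,0]
    - [0,0,0]
    - [0,0,0]
  grip: [0.008,0.008,0.008,0.008,0.008]

```text
time_s: 8.0
eef_pos: [0.5992, 0.0746, 0.0812]
orientation: [0.002, 0.653, 0.758, 0.002]
force: [4.9, 0.1, -3.7]
width: 0.0094
grip_force: 57.0
```

Call:
drive_tool:
  linear:
    - [0.012,0,0]
    - [0.024,0,0]
    - [0.036,0,0]
    - [0.048,0,0]
    - [0.055,0,0]
  rotation:
    - [0,0,0]
    - [0,0,0]
    - [0,0,0]
    - [0,0,0]
    - [0,0,0]
  grip: [0.008,0.008,0.008,0.008,0.008]

```text
time_s: 8.42
eef_pos: [0.5913, 0.1291, 0.0812]
orientation: [0.003, 0.653, 0.758, 0.002]
force: [6.6, -4.0, -3.3]
width: 0.0092
grip_force: 56.9
```

Call:
drive_tool:
  linear:
    - [0.003,0,0]
    - [0.005,0,0]
    - [0.005,0,0]
    - [0.005,0,0]
    - [0.005,0,0]
  rotation:
    - [0,0,0]
    - [0,0,0]
    - [0,0,0]
    - [0,0,0]
    - [0,0,0]
  grip: [0.008,0.008,0.008,0.008,0.008]

```text
time_s: 8.83
eef_pos: [0.5906, 0.1342, 0.0812]
orientation: [0.002, 0.653, 0.758, 0.003]
force: [6.3, 0.6, -1.8]
width: 0.0091
grip_force: 56.9
```

```bash
python3 - <<'E'
from h import *
m=grab('side','s5.png',(165,150,405,270),3)
print(np.hypot(*(pose()[0]-[.5992,.0746,.0812])[:2]))
E
```

```text
0.06021675563475508
```

View pics/s5.png

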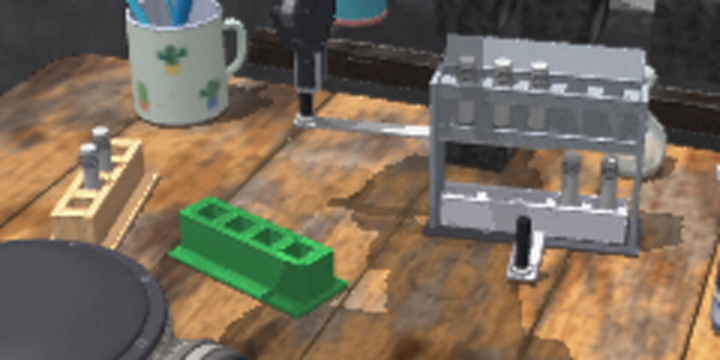

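Call:
drive_tool:
  linear:
    - [-0.012,0,0]
    - [-0.024,0,0]
    - [-0.036,0,0]
    - [-0.048,0,0]
    - [-0.057,0,0]
  rotation:
    - [0,0,0]
    - [0,0,0]
    - [0,0,0]
    - [0,0,0]
    - [0,0,0]
  grip: [0.008,0.008,0.008,0.008,0.008]

```text
time_s: 9.3
eef_pos: [0.5987, 0.078, 0.0812]
orientation: [0.002, 0.653, 0.758, 0.003]
force: [5.6, 5.1, -2.4]
width: 0.0091
grip_force: 57.0
```

Call:
drive_tool:
  linear:
    - [-0.002,0,0]
    - [-0.004,0,0]
    - [-0.006,0,0]
    - [-0.007,0,0]
    - [-0.007,0,0]
  rotation:
    - [0,0,0]
    - [0,0,0]
    - [0,0,0]
    - [0,0,0]
    - [0,0,0]
  grip: [0.008,0.008,0.008,0.008,0.008]

```text
time_s: 9.72
eef_pos: [0.5992, 0.0746, 0.0812]
orientation: [0.0, 0.653, 0.758, 0.004]
force: [3.8, 14.3, -2.0]
width: 0.0093
grip_force: 57.1
```

Call:
drive_tool:
  linear:
    - [0.003,0,0]
    - [0.004,0,0]
    - [0.004,0,0]
    - [0.004,0,0]
    - [0.004,0,0]
  rotation:
    - [0,0,0]
    - [0,0,0]
    - [0,0,0]
    - [0,0,0]
    - [0,0,0]
  grip: [0.008,0.008,0.035,0.035,0.035]

```text
time_s: 10.13
eef_pos: [0.5969, 0.0746, 0.0803]
orientation: [0.0, 0.653, 0.758, 0.0]
force: [0.1, 0.1, 0.2]
width: 0.0348
grip_force: 0.0
```

Call:
drive_tool:
  linear:
    - [0,0,-0.035]
    - [0,0,-0.07]
    - [0,0,-0.1]
    - [-0.01,-0.03,-0.11]
    - [-0.03,-0.06,-0.11]
  rotation:
    - [0,0,0]
    - [0,0,0]
    - [0,0,0]
    - [0,0,0]
    - [0,0,0]
  grip: [0.035,0.035,0.035,0.035,0.035]

```text
time_s: 10.55
eef_pos: [0.5434, 0.037, 0.193]
orientation: [0.003, 0.652, 0.758, 0.003]
force: [-0.1, -1.0, -1.0]
width: 0.035
grip_force: 0.0
```

Call:
drive_tool:
  linear:
    - [-0.02,-0.01,0]
    - [-0.05,-0.019,0]
    - [-0.08,-0.019,0]
    - [-0.105,-0.019,0.02]
    - [-0.105,-0.019,0.05]
  rotation:
    - [0,0,0]
    - [0,0,0]
    - [0,0,0]
    - [0,0,0]
    - [0,0,0]
  grip: [0.035,0.035,0.035,0.035,0.035]

```text
time_s: 10.97
eef_pos: [0.5412, -0.0756, 0.1422]
orientation: [0.005, 0.654, 0.756, 0.001]
force: [0.4, -0.4, -0.3]
width: 0.0352
grip_force: 0.0
```

```bash
python3 - <<'E'
from h import *
print(pose()[0],yaw(),tool([.5413,-.0704,.0105]))
E
```

```text
[ 0.54122122 -0.07561854  0.14216317] 8.294261005044502 [ 0.0058 -0.0002  0.1316]
```

Call:
drive_tool:
  linear:
    - [0.002,0,0.03]
    - [0.002,0,0.06]
    - [0.002,0,0.09]
    - [0.002,0,0.115]
    - [0.002,0,0.128]
  rotation:
    - [0,0,0]
    - [0,0,0]
    - [0,0,0]
    - [0,0,0]
    - [0,0,0]
  grip: [0.04,0.04,0.04,0.04,0.04]

```text
time_s: 11.38
eef_pos: [0.5364, -0.0683, 0.0087]
orientation: [-0.002, 0.653, 0.757, -0.001]
force: [0.1, 0.6, -0.2]
width: 0.0398
grip_force: 0.0
```

Call:
drive_tool:
  linear:
    - [0,0,0]
    - [0,0,0]
    - [0,0,0]
    - [0,0,0]
    - [0,0,0]
  rotation:
    - [0,0,0]
    - [0,0,0]
    - [0,0,0]
    - [0,0,0]
    - [0,0,0]
  grip: [0.04,0.02,0.008,0.008,0.008]
  force: 40

```text
time_s: 11.8
eef_pos: [0.5394, -0.0689, 0.0129]
orientation: [0.001, 0.653, 0.758, 0.001]
force: [-0.0, -0.7, 4.2]
width: 0.0091
grip_force: 39.1
```

Call:
drive_tool:
  linear:
    - [0,-0.008,0]
    - [0,-0.018,0]
    - [0,-0.03,0]
    - [0,-0.042,0]
    - [0,-0.055,0]
  rotation:
    - [0,0,0]
    - [0,0,0]
    - [0,0,0]
    - [0,0,0]
    - [0,0,0]
  grip: [0.008,0.008,0.008,0.008,0.008]

```text
time_s: 12.22
eef_pos: [0.4851, -0.0768, 0.0129]
orientation: [0.002, 0.653, 0.758, 0.001]
force: [3.5, 2.8, 7.0]
width: 0.0091
grip_force: 39.8
```

Call:
drive_tool:
  linear:
    - [0,-0.013,0]
    - [0,-0.026,0]
    - [0,-0.039,0]
    - [0,-0.052,0]
    - [0,-0.06,0]
  rotation:
    - [0,0,0]
    - [0,0,0]
    - [0,0,0]
    - [0,0,0]
    - [0,0,0]
  grip: [0.008,0.008,0.008,0.008,0.008]

```text
time_s: 12.63
eef_pos: [0.4247, -0.0856, 0.0128]
orientation: [0.002, 0.653, 0.757, 0.001]
force: [1.8, 4.4, 8.1]
width: 0.0093
grip_force: 40.1
```

Call:
drive_tool:
  linear:
    - [0,-0.004,0]
    - [0,-0.007,0]
    - [0,-0.008,0]
    - [0,-0.008,0]
    - [0,-0.008,0]
  rotation:
    - [0,0,0]
    - [0,0,0]
    - [0,0,0]
    - [0,0,0]
    - [0,0,0]
  grip: [0.008,0.008,0.008,0.02,0.035]

```text
time_s: 13.05
eef_pos: [0.4162, -0.0868, 0.0118]
orientation: [0.0, 0.653, 0.758, 0.0]
force: [-0.1, 0.3, -0.3]
width: 0.0309
grip_force: 0.0
```

```bash
python3 - <<'E'
from h import *
p=pose()[0]; print(p,yaw()); y=np.radians(8.4); ex=np.array([np.cos(y),np.sin(y),0]); ey=np.array([-np.sin(y),np.cos(y),0])
d=(p-np.array([.5413,-.0704,0]))@ex; print('pulled',d)
mid=np.array([.5413,-.0704,0])+ex*(d+.078); print('mid',mid,'s0',mid-.06*ey,'s1',mid-.03*ey)
s1=mid-.03*ey; s1[2]=.16; print(tool(s1))
E
```

```text
[ 0.41617317 -0.08681088  0.01177555] 8.507175382635914
pulled -0.12618186520733046
mid [ 0.49363501 -0.07743855  0.        ] s0 [ 0.5024     -0.13679489  0.        ] s1 [ 0.4980175  -0.10711672  0.        ]
[-0.0323  0.078  -0.1482]
```

Call:
drive_tool:
  linear:
    - [0,0,-0.035]
    - [0,0,-0.075]
    - [0,0,-0.115]
    - [-0.015,0.02,-0.15]
    - [-0.025,0.05,-0.16]
  rotation:
    - [0,0,0]
    - [0,0,0]
    - [0,0,0]
    - [0,0,0]
    - [0,0,0]
  grip: [0.035,0.035,0.035,0.05,0.06]

```text
time_s: 13.47
eef_pos: [0.4705, -0.1053, 0.1769]
orientation: [0.004, 0.653, 0.757, 0.001]
force: [3.0, -0.9, 0.3]
width: 0.0581
grip_force: 0.0
```

Call:
drive_tool:
  linear:
    - [-0.007,0.028,0]
    - [-0.007,0.028,0]
    - [-0.007,0.028,0]
    - [-0.007,0.028,0]
    - [-0.007,0.028,0]
  rotation:
    - [0,0,0]
    - [0,0,0]
    - [0,0,0]
    - [0,0,0]
    - [0,0,0]
  grip: [0.06,0.06,0.06,0.06,0.06]

```text
time_s: 13.88
eef_pos: [0.4971, -0.1066, 0.1708]
orientation: [-0.001, 0.653, 0.758, -0.0]
force: [-0.0, 0.5, 0.4]
width: 0.0601
grip_force: 0.0
```

```bash
python3 - <<'E'
from h import *
import pickle
m=grab('wrist','w6.png'); pickle.dump(m,open('m6.pkl','wb')); print(pose()[0],yaw())
for p in([.498,-.1071,.079],[.5024,-.1368,.079],[.498,-.1071,.035]): print(px(m,p))
print(tool([.49,.15,.19]))
E
```

```text
[ 0.49725569 -0.10663264  0.17098761] 8.494810163317087
[321.86606909 191.26305894]
[321.79996535 221.24420734]
[321.79385376 181.74217376]
[ 0.2549  0.0307 -0.0189]
```

Call:
drive_tool:
  linear:
    - [0.035,0.01,-0.01]
    - [0.075,0.02,-0.02]
    - [0.115,0.03,-0.02]
    - [0.155,0.035,-0.02]
    - [0.19,0.04,-0.02]
  rotation:
    - [0,0,0]
    - [0,0,0]
    - [0,0,0]
    - [0,0,0]
    - [0,0,0]
  grip: [0.06,0.06,0.06,0.06,0.06]

```text
time_s: 14.35
eef_pos: [0.5089, 0.0891, 0.1916]
orientation: [-0.0, 0.653, 0.758, 0.0]
force: [0.4, -0.4, 0.9]
width: 0.0602
grip_force: 0.0
```

Call:
drive_tool:
  linear:
    - [0.035,0,0]
    - [0.075,0,0]
    - [0.115,0,0]
    - [0.15,0,0]
    - [0.16,0,0]
  rotation:
    - [0,0,0]
    - [0,0,0]
    - [0,0,0]
    - [0,0,0]
    - [0,0,0]
  grip: [0.06,0.06,0.06,0.06,0.06]

```text
time_s: 14.77
eef_pos: [0.4843, 0.2492, 0.1913]
orientation: [-0.001, 0.651, 0.759, 0.0]
force: [-1.4, -0.5, 0.5]
width: 0.0599
grip_force: 0.0
```

Call:
drive_tool:
  linear:
    - [0,0,0]
    - [0,0,0]
    - [0,0,0]
    - [0,0,0]
    - [0,0,0]
  rotation:
    - [0,0,0]
    - [0,0,0]
    - [0,0,0]
    - [0,0,0]
    - [0,0,0]
  grip: [0.06,0.06,0.06,0.06,0.06]

```text
time_s: 15.18
eef_pos: [0.4866, 0.2438, 0.1914]
orientation: [0.0, 0.654, 0.757, -0.0]
force: [0.7, 0.0, 0.3]
width: 0.06
grip_force: 0.0
```

```bash
python3 - <<'E'
from h import *
import pickle
m=grab('wrist','w7.png'); pickle.dump(m,open('m7.pkl','wb')); print(pose()[0],yaw())
print([px(m,p) for p in([.498,.294,.04],[.48,.265,.04])])
grab('side','s7.png')
a=cv2.imread('pics/raw_w7.png'); a=cv2.resize(a,(800,500))[:300+60]
b=cv2.imread('pics/raw_w6.png')[150:290,220:420]; b=cv2.resize(b,None,fx=1.7,fy=1.7)
c=np.zeros((600,800,3),np.uint8); c[:360]=a; c[361:361+b.shape[0],:b.shape[1]]=b
s=cv2.imread('pics/raw_s7.png')[180:260,170:290]; s=cv2.resize(s,None,fx=2.9,fy=2.9,interpolation=cv2.INTER_CUBIC); c[361:361+s.shape[0],400:400+s.shape[1]]=s
cv2.imwrite('pics/mk7.png',c)
E
```

```text
[0.48659806 0.24398088 0.19138695] 8.39421282745229
[array([337.70179967, 135.21013145]), array([317.70397352, 158.96848738])]
```

View pics/mk7.png

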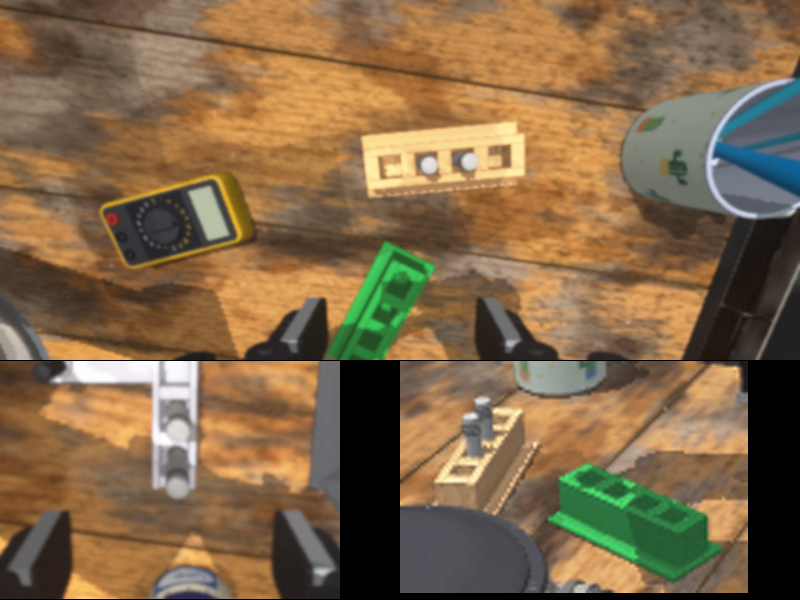

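```bash
python3 - <<'E'
from h import *
import pickle
m=pickle.load(open('m7.pkl','rb'))
P=lambda u,v,z:pt(m,u/1.25,v/1.25,z).round(4)
print('wellA',P(390.5,166,.04),'wellD',P(499,157,.04),'old',P(429,165,.076),P(468,161,.076),'mug',P(625,150,.09))
print('corners',P(362,137,.04),P(516,123,.04),P(525,146,.04))
# edge-sharpened: detect dark mouth / corners by gray profile
im=cv2.imread('pics/raw_w7.png'); cv2.imwrite('pics/rk.png',cv2.resize(im[85:170,275:435],None,fx=4.9,fy=4.9,interpolation=cv2.INTER_CUBIC))
m=pickle.load(open('m6.pkl','rb'))
for u,v in((324.7,189.4),(323.5,223.5)): print('stud',pt(m,u,v,.079),px(m,[0.5,-.1,.079]))
print('pot lid',pt(m,332,282,.061))
E
```

```text
wellA [0.4702 0.2925 0.04  ] wellD [0.5626 0.3139 0.04  ] old [0.5005 0.2994 0.076 ] [0.5301 0.3068 0.076 ] mug [0.6403 0.3314 0.09  ]
corners [0.4426 0.313  0.04  ] [0.5709 0.3435 0.04  ] [0.5829 0.3262 0.04  ]
stud [ 0.5003796  -0.10491207  0.079     ] [325.09044826 184.31323786]
stud [ 0.50438613 -0.13885595  0.079     ] [325.09044826 184.31323786]
pot lid [ 0.52499703 -0.21139898  0.061     ]
```

Call:
drive_tool:
  linear:
    - [-0.038,-0.004,0]
    - [-0.077,-0.008,0]
    - [-0.115,-0.012,0]
    - [-0.154,-0.016,0]
    - [-0.19,-0.02,0]
  rotation:
    - [0,0,0]
    - [0,0,0]
    - [0,0,0]
    - [0,0,0]
    - [0,0,0]
  grip: [0.045,0.045,0.045,0.045,0.045]

```text
time_s: 15.7
eef_pos: [0.4943, 0.0519, 0.1915]
orientation: [0.0, 0.653, 0.757, 0.0]
force: [1.4, 0.2, 0.3]
width: 0.0449
grip_force: 0.0
```

Call:
drive_tool:
  linear:
    - [-0.038,-0.004,0]
    - [-0.077,-0.008,0]
    - [-0.115,-0.012,0]
    - [-0.154,-0.016,0.02]
    - [-0.19,-0.019,0.05]
  rotation:
    - [0,0,0]
    - [0,0,0]
    - [0,0,0]
    - [0,0,0]
    - [0,0,0]
  grip: [0.045,0.045,0.045,0.045,0.045]

```text
time_s: 16.12
eef_pos: [0.5048, -0.1342, 0.1479]
orientation: [0.003, 0.653, 0.757, 0.001]
force: [0.6, 0.3, -1.2]
width: 0.0449
grip_force: 0.0
```

Call:
drive_tool:
  linear:
    - [0,0,0]
    - [0,0,0]
    - [0,0,0]
    - [0,0,0]
    - [0,0,0]
  rotation:
    - [0,0,0]
    - [0,0,0]
    - [0,0,0]
    - [0,0,0]
    - [0,0,0]
  grip: [0.045,0.045,0.045,0.045,0.045]

```text
time_s: 16.53
eef_pos: [0.5041, -0.1296, 0.1472]
orientation: [0.001, 0.652, 0.758, 0.0]
force: [-0.4, -0.1, -1.1]
width: 0.0449
grip_force: 0.0
```

```bash
python3 - <<'E'
from h import *
print(pose()[0],yaw(),tool([.5039,-.138,.025]))
E
```

```text
[ 0.50407126 -0.12961974  0.14716332] 8.593919309683734 [-0.0082 -0.0016  0.1222]
```

Call:
drive_tool:
  linear:
    - [-0.008,-0.001,0.03]
    - [-0.008,-0.001,0.06]
    - [-0.008,-0.001,0.09]
    - [-0.008,-0.001,0.11]
    - [-0.008,-0.001,0.122]
  rotation:
    - [0,0,0]
    - [0,0,0]
    - [0,0,0]
    - [0,0,0]
    - [0,0,0]
  grip: [0.045,0.045,0.045,0.045,0.045]

```text
time_s: 16.95
eef_pos: [0.5029, -0.1371, 0.0224]
orientation: [-0.001, 0.652, 0.758, -0.0]
force: [-0.2, 0.7, 0.7]
width: 0.045
grip_force: 0.0
```

Call:
drive_tool:
  linear:
    - [0,0,0]
    - [0,0,0]
    - [0,0,0]
    - [0,0,0]
    - [0,0,0]
  rotation:
    - [0,0,0]
    - [0,0,0]
    - [0,0,0]
    - [0,0,0]
    - [0,0,0]
  grip: [0.045,0.045,0.025,0.008,0.008]
  force: 40

```text
time_s: 17.37
eef_pos: [0.5047, -0.1388, 0.0255]
orientation: [0.001, 0.653, 0.758, 0.0]
force: [-0.2, 0.2, 4.4]
width: 0.0117
grip_force: 39.0
```

Call:
drive_tool:
  linear:
    - [0,0,0]
    - [0,0,0]
    - [0,0,0]
    - [0,0,0]
    - [0,0,0]
  rotation:
    - [0,0,0]
    - [0,0,0]
    - [0,0,0]
    - [0,0,0]
    - [0,0,0]
  grip: [0.008,0.008,0.008,0.008,0.008]

```text
time_s: 17.78
eef_pos: [0.5047, -0.1391, 0.0255]
orientation: [0.001, 0.653, 0.758, 0.0]
force: [-0.4, 0.6, 6.7]
width: 0.012
grip_force: 39.1
```

Call:
drive_tool:
  linear:
    - [0,0,-0.015]
    - [0,0,-0.045]
    - [0,0,-0.08]
    - [0,0,-0.12]
    - [0,0,-0.155]
  rotation:
    - [0,0,0]
    - [0,0,0]
    - [0,0,0]
    - [0,0,0]
    - [0,0,0]
  grip: [0.008,0.008,0.008,0.008,0.008]

```text
time_s: 18.2
eef_pos: [0.5035, -0.1386, 0.1816]
orientation: [0.0, 0.653, 0.758, 0.0]
force: [0.9, -0.3, -0.4]
width: 0.012
grip_force: 39.0
```

Call:
drive_tool:
  linear:
    - [0.035,0.004,0]
    - [0.075,0.01,0]
    - [0.11,0.014,0]
    - [0.15,0.02,0]
    - [0.185,0.025,0]
  rotation:
    - [0,0,7]
    - [0,0,14]
    - [0,0,21]
    - [0,0,28]
    - [0,0,35]
  grip: [0.008,0.008,0.008,0.008,0.008]

```text
time_s: 18.62
eef_pos: [0.5009, 0.044, 0.1796]
orientation: [0.0, 0.841, 0.541, 0.0]
force: [1.1, 0.3, 0.0]
width: 0.0121
grip_force: 39.1
```

```bash
python3 - <<'E'
from h import *
print(pose()[0],yaw(),tool([.563,.25,.18]))
E
```

```text
[0.50091926 0.04399441 0.17959036] -24.441417721328506 [ 0.2132 -0.0287 -0.0004]
```

Call:
drive_tool:
  linear:
    - [0.035,-0.005,0]
    - [0.07,-0.01,0]
    - [0.11,-0.015,0]
    - [0.15,-0.02,0]
    - [0.185,-0.025,0]
  rotation:
    - [0,0,7]
    - [0,0,14]
    - [0,0,21]
    - [0,0,28]
    - [0,0,35]
  grip: [0.008,0.008,0.008,0.008,0.008]

```text
time_s: 19.03
eef_pos: [0.5541, 0.2232, 0.1795]
orientation: [0.0, 0.963, 0.27, 0.0]
force: [1.5, 0.1, -0.3]
width: 0.0122
grip_force: 39.1
```

Call:
drive_tool:
  linear:
    - [0,0,0]
    - [0,0,0]
    - [0,0,0]
    - [0,0,0]
    - [0,0,0]
  rotation:
    - [0,0,7]
    - [0,0,14]
    - [0,0,15.5]
    - [0,0,15.5]
    - [0,0,15.5]
  grip: [0.008,0.008,0.008,0.008,0.008]

```text
time_s: 19.45
eef_pos: [0.5538, 0.2213, 0.1792]
orientation: [0.0, 0.99, 0.142, 0.0]
force: [-0.6, 0.2, -0.5]
width: 0.0116
grip_force: 39.1
```

```bash
python3 - <<'E'
from h import *
a=cv2.imread('pics/raw_s7.png'); p,_=pose()
m=grab('side','s8.png'); b=cv2.imread('pics/raw_s8.png'); grab('wrist','w8.png'); mw=arm.camera_model('wrist')
d=cv2.absdiff(a,b).max(2)[185:245,175:220]; print('rack diff',d.mean(),(d>40).sum())
print(p,yaw(),tool([.5632,.314,.18]),px(mw,[.5632,.314,.04]),px(mw,[.4697,.2924,.04]),px(m,[.5164,.3032,.04]))
E
```

```text
rack diff 5.712962962962963 28
[0.5537861  0.22132635 0.17919161] -73.73050971186277 [ 0.035  -0.0865 -0.0008] [238.80632834 149.36862567] [240.16637747 232.95278821] [197.56161998 208.21232548]
```

```bash
cat > fit.py <<'E'
from h import *
import pickle
from scipy.ndimage import map_coordinates,gaussian_filter
def fit(img,m,c0=(.5164,.3032,13.),wells=(-.048,.048),rng=.008):
    g=gaussian_filter(cv2.cvtColor(img,cv2.COLOR_BGR2GRAY).astype(float),.7)
    e=np.hypot(*np.gradient(g)); t=np.linspace(-.9,.9,15)*.01; h=.01
    L=np.array([[a,b] for s in(-h,h) for a,b in list(zip(t,t*0+s))+list(zip(t*0+s,t))])
    Q=np.vstack([L+[w,0] for w in wells]); best=[]
    for a in np.radians(c0[2]+np.arange(-4,5,1)):
        D=Q@np.array([[np.cos(a),np.sin(a)],[-np.sin(a),np.cos(a)]])
        for dx in np.arange(-rng,rng+1e-6,.001):
            for dy in np.arange(-rng,rng+1e-6,.001):
                uv=np.array([px(m,[*(d+[c0[0]+dx,c0[1]+dy]),.04]) for d in D[::3]])
                best.append((map_coordinates(e,[uv[:,1],uv[:,0]],order=1).mean(),c0[0]+dx,c0[1]+dy,np.degrees(a)))
    best.sort(reverse=True); return best[:4]
E
python3 - <<'E'
from fit import *
print(fit(cv2.imread('pics/raw_w7.png'),pickle.load(open('m7.pkl','rb'))))
print(fit(cv2.imread('pics/raw_w8.png'),arm.camera_model('wrist')))
E
```

```text
[(np.float64(23.963875255854056), np.float64(0.5164), np.float64(0.3032), np.float64(13.0)), (np.float64(23.667765821217966), np.float64(0.5164), np.float64(0.3032), np.float64(14.0)), (np.float64(23.161417805316205), np.float64(0.5154), np.float64(0.3032), np.float64(13.0)), (np.float64(22.706988229678732), np.float64(0.5154), np.float64(0.3032), np.float64(14.0))]
[(np.float64(30.13699705527293), np.float64(0.5164), np.float64(0.3032), np.float64(13.0)), (np.float64(29.811070031560245), np.float64(0.5164), np.float64(0.3032), np.float64(14.0)), (np.float64(29.21478801960538), np.float64(0.5164), np.float64(0.3022), np.float64(13.0)), (np.float64(28.686820249374886), np.float64(0.5174), np.float64(0.3032), np.float64(13.0))]
```

Call:
drive_tool:
  linear:
    - [0.01,-0.025,0]
    - [0.02,-0.05,0]
    - [0.03,-0.075,0]
    - [0.035,-0.0865,0]
    - [0.035,-0.0865,0]
  rotation:
    - [0,0,3]
    - [0,0,3]
    - [0,0,3]
    - [0,0,3]
    - [0,0,3]
  grip: [0.008,0.008,0.008,0.008,0.008]

```text
time_s: 19.97
eef_pos: [0.5631, 0.3167, 0.1788]
orientation: [-0.0, 0.993, 0.117, 0.0]
force: [-1.4, -1.1, -1.0]
width: 0.0119
grip_force: 39.2
```

Call:
drive_tool:
  linear:
    - [0,0,0.03]
    - [0,0,0.06]
    - [0,0,0.075]
    - [0,0,0.075]
    - [0,0,0.075]
  rotation:
    - [0,0,0]
    - [0,0,0]
    - [0,0,0]
    - [0,0,0]
    - [0,0,0]
  grip: [0.008,0.008,0.008,0.008,0.008]

```text
time_s: 20.38
eef_pos: [0.5632, 0.3132, 0.1039]
orientation: [0.0, 0.993, 0.115, -0.001]
force: [-0.7, 0.1, 0.8]
width: 0.012
grip_force: 39.1
```

```bash
python3 - <<'E'
from fit import *
p,r=pose(); m=grab('wrist','w9.png'); ms=grab('side','s9.png')
print(p,yaw(),tool([.5632,.314,.0265]))
im=cv2.imread('pics/raw_w9.png')
bot=p+[0,0,-.0165]
for n,q in(('botproj',bot),('top',bot+[0,0,.07]),('wellD',[.5632,.314,.04])): print(n,px(m,q))
f=fit(im,m,wells=(-.048,),rng=.006); print(f[:2])
c=cv2.resize(im[120:300,230:410],(400,400),interpolation=cv2.INTER_CUBIC)
u=px(ms,p).astype(int); s=cv2.imread('pics/raw_s9.png')[u[1]-60:u[1]+40,u[0]-50:u[0]+50]
cv2.imwrite('pics/mk9.png',np.hstack([c,cv2.resize(s,(400,400),interpolation=cv2.INTER_CUBIC)]))
E
```

```text
[0.56323169 0.31322185 0.10390134] -76.79541732409632 [-0.0015 -0.0002  0.0795]
botproj [318.91616208 217.25851823]
top [318.06562247 265.24898523]
wellD [318.3396692  199.17728008]
[(np.float64(26.02104903823647), np.float64(0.5174), np.float64(0.3012), np.float64(17.0)), (np.float64(25.79548551959739), np.float64(0.5174), np.float64(0.3002), np.float64(16.0))]
```

View pics/mk9.png

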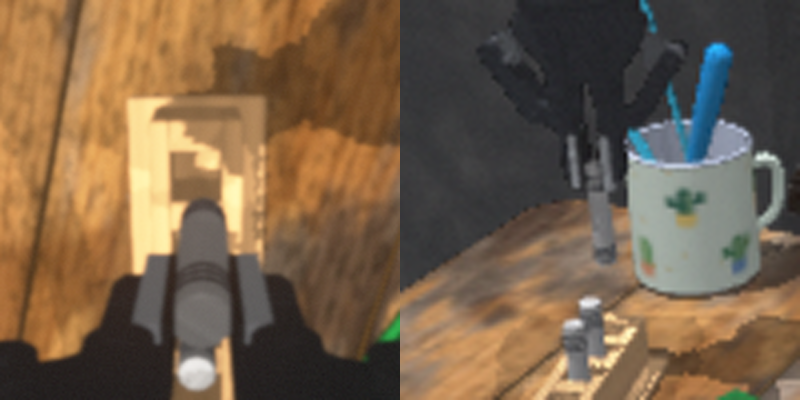

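Call:
drive_tool:
  linear:
    - [0,0,0.015]
    - [0,0,0.03]
    - [0,0,0.042]
    - [0,0,0.05]
    - [0,0,0.056]
  rotation:
    - [0,0,0]
    - [0,0,0]
    - [0,0,0]
    - [0,0,0]
    - [0,0,0]
  grip: [0.008,0.008,0.008,0.008,0.008]

```text
time_s: 20.9
eef_pos: [0.5636, 0.3142, 0.048]
orientation: [-0.0, 0.993, 0.115, 0.0]
force: [-0.4, 0.5, -1.1]
width: 0.0121
grip_force: 39.1
```

Call:
drive_tool:
  linear:
    - [0,0,0.005]
    - [0,0,0.01]
    - [0,0,0.015]
    - [0,0,0.02]
    - [0,0,0.021]
  rotation:
    - [0,0,0]
    - [0,0,0]
    - [0,0,0]
    - [0,0,0]
    - [0,0,0]
  grip: [0.008,0.008,0.008,0.008,0.008]

```text
time_s: 21.32
eef_pos: [0.563, 0.3141, 0.0262]
orientation: [0.0, 0.993, 0.115, -0.001]
force: [-0.2, 0.3, -1.0]
width: 0.0119
grip_force: 39.1
```

Call:
drive_tool:
  linear:
    - [0,0,0.002]
    - [0,0,0.002]
    - [0,0,0.002]
    - [0,0,0.002]
    - [0,0,0.002]
  rotation:
    - [0,0,0]
    - [0,0,0]
    - [0,0,0]
    - [0,0,0]
    - [0,0,0]
  grip: [0.008,0.018,0.035,0.035,0.035]

```text
time_s: 21.73
eef_pos: [0.5636, 0.3143, 0.0255]
orientation: [-0.0, 0.993, 0.115, 0.0]
force: [0.5, -0.2, 0.9]
width: 0.0351
grip_force: 0.0
```

Call:
drive_tool:
  linear:
    - [0,0,-0.02]
    - [0,0,-0.05]
    - [0,0,-0.09]
    - [0,0,-0.13]
    - [0,0,-0.155]
  rotation:
    - [0,0,0]
    - [0,0,0]
    - [0,0,0]
    - [0,0,0]
    - [0,0,0]
  grip: [0.04,0.04,0.04,0.04,0.04]

```text
time_s: 22.15
eef_pos: [0.5645, 0.3147, 0.1851]
orientation: [-0.001, 0.993, 0.115, 0.003]
force: [0.0, 0.3, 0.6]
width: 0.0397
grip_force: 0.0
```

Call:
drive_tool:
  linear:
    - [-0.01,0.03,0]
    - [-0.025,0.07,0]
    - [-0.035,0.11,0]
    - [-0.05,0.15,0]
    - [-0.06,0.185,0]
  rotation:
    - [0,0,-7]
    - [0,0,-14]
    - [0,0,-21]
    - [0,0,-28]
    - [0,0,-35]
  grip: [0.045,0.045,0.045,0.045,0.045]

```text
time_s: 22.57
eef_pos: [0.5469, 0.1221, 0.1805]
orientation: [0.0, 0.915, 0.405, 0.0]
force: [1.2, -0.1, 0.9]
width: 0.0449
grip_force: 0.0
```

```bash
python3 - <<'E'
from h import *
m=grab('side','s10.png'); im=cv2.imread('pics/raw_s10.png')
print(pose()[0],yaw(),tool([.505,-.06,.18]))
def old(x,y): # colour of stud mid between z .045 and .07
    return [im[int(round(v)),int(round(u))].tolist() for u,v in(px(m,[x,y,z]) for z in(.05,.06,.07))]
for k in(-.048,-.016,.016,.048): print(k,old(.5164+k*.974,.3032+k*.226))
a=cv2.imread('pics/raw_s7.png'); d=cv2.absdiff(a,im).max(2)[180:250,170:225]>40
ys,xs=np.nonzero(d); print(d.sum(),xs.min()+170,xs.max()+170,ys.min()+180,ys.max()+180,px(m,[.563,.314,.04]),px(m,[.563,.314,.076]))
E
```

```text
[0.5470592  0.11542864 0.1805795 ] -41.8020143563558 [-0.1588  0.0856  0.0013]
-0.048 [[182, 236, 247], [178, 233, 247], [112, 159, 207]]
-0.016 [[121, 119, 120], [87, 84, 85], [118, 117, 118]]
0.016 [[123, 120, 121], [91, 87, 88], [125, 125, 124]]
0.048 [[122, 121, 122], [89, 87, 87], [131, 130, 131]]
122 200 214 187 232 [203.3824375  199.80657874] [202.05984979 187.76205725]
```

Call:
drive_tool:
  linear:
    - [-0.035,0.018,0]
    - [-0.07,0.036,0]
    - [-0.105,0.054,0]
    - [-0.14,0.072,0]
    - [-0.16,0.086,0]
  rotation:
    - [0,0,-7]
    - [0,0,-14]
    - [0,0,-21]
    - [0,0,-28]
    - [0,0,-35]
  grip: [0.045,0.045,0.045,0.045,0.045]

```text
time_s: 23.03
eef_pos: [0.5016, -0.0533, 0.1806]
orientation: [0.0, 0.762, 0.647, 0.0]
force: [0.9, -0.8, -0.2]
width: 0.045
grip_force: 0.0
```

Call:
drive_tool:
  linear:
    - [0,0,0]
    - [0,0,0]
    - [0,0,0]
    - [0,0,0]
    - [0,0,0]
  rotation:
    - [0,0,-7]
    - [0,0,-14]
    - [0,0,-15.5]
    - [0,0,-15.5]
    - [0,0,-15.5]
  grip: [0.045,0.045,0.045,0.045,0.045]

```text
time_s: 23.45
eef_pos: [0.5027, -0.0513, 0.1804]
orientation: [0.0, 0.67, 0.742, 0.0]
force: [1.0, -0.6, -0.3]
width: 0.0452
grip_force: 0.0
```

```bash
python3 - <<'E'
from h import *
print(pose()[0],yaw(),tool([.4995,-.1075,.0255]))
E
```

```text
[ 0.50269916 -0.05133652  0.18038125] 5.827383417067604 [-0.0555 -0.009   0.1549]
```

Call:
drive_tool:
  linear:
    - [-0.03,-0.005,0]
    - [-0.0545,-0.009,0]
    - [-0.0545,-0.009,0.01]
    - [-0.0545,-0.009,0.035]
    - [-0.0545,-0.009,0.06]
  rotation:
    - [0,0,-2.5]
    - [0,0,-2.5]
    - [0,0,-2.5]
    - [0,0,-2.5]
    - [0,0,-2.5]
  grip: [0.045,0.045,0.045,0.045,0.045]

```text
time_s: 23.87
eef_pos: [0.5, -0.1066, 0.12]
orientation: [0.001, 0.654, 0.756, 0.001]
force: [0.6, -0.3, 0.2]
width: 0.0452
grip_force: 0.0
```

Call:
drive_tool:
  linear:
    - [0,0,0.025]
    - [0,0,0.055]
    - [0,0,0.08]
    - [0,0,0.095]
    - [0,0,0.095]
  rotation:
    - [0,0,0]
    - [0,0,0]
    - [0,0,0]
    - [0,0,0]
    - [0,0,0]
  grip: [0.045,0.045,0.045,0.045,0.045]

```text
time_s: 24.28
eef_pos: [0.4969, -0.105, 0.0218]
orientation: [-0.003, 0.654, 0.757, -0.001]
force: [-0.2, 0.5, 0.8]
width: 0.045
grip_force: 0.0
```

Call:
drive_tool:
  linear:
    - [0,0,0]
    - [0,0,0]
    - [0,0,0]
    - [0,0,0]
    - [0,0,0]
  rotation:
    - [0,0,0]
    - [0,0,0]
    - [0,0,0]
    - [0,0,0]
    - [0,0,0]
  grip: [0.045,0.025,0.008,0.008,0.008]
  force: 40

```text
time_s: 24.7
eef_pos: [0.5004, -0.1068, 0.0265]
orientation: [0.001, 0.653, 0.757, 0.001]
force: [0.1, 0.6, 5.3]
width: 0.0122
grip_force: 39.0
```

Call:
drive_tool:
  linear:
    - [0,0,0]
    - [0,0,0]
    - [0,0,0]
    - [0,0,0]
    - [0,0,0]
  rotation:
    - [0,0,0]
    - [0,0,0]
    - [0,0,0]
    - [0,0,0]
    - [0,0,0]
  grip: [0.008,0.008,0.008,0.008,0.008]

```text
time_s: 25.12
eef_pos: [0.5003, -0.1069, 0.0265]
orientation: [0.001, 0.653, 0.757, 0.001]
force: [-0.2, 0.9, 7.3]
width: 0.0121
grip_force: 39.1
```

Call:
drive_tool:
  linear:
    - [0,0,-0.015]
    - [0,0,-0.045]
    - [0,0,-0.08]
    - [0,0,-0.12]
    - [0,0,-0.155]
  rotation:
    - [0,0,0]
    - [0,0,0]
    - [0,0,0]
    - [0,0,0]
    - [0,0,0]
  grip: [0.008,0.008,0.008,0.008,0.008]

```text
time_s: 25.53
eef_pos: [0.4992, -0.1065, 0.1827]
orientation: [0.001, 0.653, 0.757, 0.0]
force: [0.8, -0.0, 0.2]
width: 0.0125
grip_force: 39.0
```

Call:
drive_tool:
  linear:
    - [0.035,0.004,0]
    - [0.075,0.008,0]
    - [0.11,0.012,0]
    - [0.15,0.016,0]
    - [0.185,0.02,0]
  rotation:
    - [0,0,7]
    - [0,0,14]
    - [0,0,21]
    - [0,0,28]
    - [0,0,35]
  grip: [0.008,0.008,0.008,0.008,0.008]

```text
time_s: 25.95
eef_pos: [0.492, 0.0746, 0.1806]
orientation: [0.0, 0.84, 0.543, 0.0]
force: [0.9, 0.7, -0.6]
width: 0.0122
grip_force: 39.1
```

```bash
python3 - <<'E'
from h import *
print(pose()[0],yaw(),tool([.47,.23,.18]))
E
```

```text
[0.49195763 0.07456668 0.18059088] -24.179819279999936 [ 0.1328 -0.0837  0.0006]
```

Call:
drive_tool:
  linear:
    - [0.027,-0.017,0]
    - [0.053,-0.034,0]
    - [0.08,-0.05,0]
    - [0.106,-0.067,0]
    - [0.13,-0.084,0]
  rotation:
    - [0,0,7]
    - [0,0,14]
    - [0,0,21]
    - [0,0,28]
    - [0,0,35]
  grip: [0.008,0.008,0.008,0.008,0.008]

```text
time_s: 26.37
eef_pos: [0.4677, 0.2274, 0.1805]
orientation: [-0.0, 0.964, 0.267, 0.0]
force: [0.7, -0.9, -0.1]
width: 0.0122
grip_force: 39.1
```

Call:
drive_tool:
  linear:
    - [0,0,0]
    - [0,0,0]
    - [0,0,0]
    - [0,0,0]
    - [0,0,0]
  rotation:
    - [0,0,7]
    - [0,0,14]
    - [0,0,17]
    - [0,0,17]
    - [0,0,17]
  grip: [0.008,0.008,0.008,0.008,0.008]

```text
time_s: 26.78
eef_pos: [0.4681, 0.2257, 0.1803]
orientation: [0.0, 0.992, 0.126, 0.0]
force: [1.3, -1.1, -0.2]
width: 0.0119
grip_force: 39.1
```

```bash
python3 - <<'E'
from fit import *
p,_=pose(); m=grab('wrist','w11.png'); grab('side','s11.png')
a=cv2.imread('pics/raw_s10.png'); b=cv2.imread('pics/raw_s11.png')
d=cv2.absdiff(a,b).max(2)[180:250,175:222]; print('rack diff',d.mean(),(d>40).sum())
print(p,yaw(),tool([.4697,.2924,.0265]))
im=cv2.imread('pics/raw_w11.png')
print(fit(im,m,wells=(-.048,),rng=.006)[:2]); print(px(m,[.4697,.2924,.04]))
E
```

```text
rack diff 5.464133738601824 61
[0.46806371 0.22571683 0.18027793] -75.5627506957243 [ 0.0181 -0.0643  0.1537]
[(np.float64(27.680829705436526), np.float64(0.5164), np.float64(0.3032), np.float64(13.0)), (np.float64(27.654181115600476), np.float64(0.5154), np.float64(0.3062), np.float64(17.0))]
[260.72766376 164.79472835]
```

Rack hasn't moved, so I'll place in well A.

Call:
drive_tool:
  linear:
    - [0.008,-0.03,0]
    - [0.018,-0.064,0]
    - [0.018,-0.0645,0]
    - [0.018,-0.0645,0.03]
    - [0.018,-0.0645,0.06]
  rotation:
    - [0,0,1.5]
    - [0,0,1.5]
    - [0,0,1.5]
    - [0,0,1.5]
    - [0,0,1.5]
  grip: [0.008,0.008,0.008,0.008,0.008]

```text
time_s: 27.3
eef_pos: [0.4709, 0.2937, 0.1209]
orientation: [-0.001, 0.994, 0.113, 0.002]
force: [0.3, -0.6, -1.4]
width: 0.0122
grip_force: 39.2
```

Call:
drive_tool:
  linear:
    - [0,0,0.015]
    - [0,0,0.02]
    - [0,0,0.02]
    - [0,0,0.02]
    - [0,0,0.02]
  rotation:
    - [0,0,0]
    - [0,0,0]
    - [0,0,0]
    - [0,0,0]
    - [0,0,0]
  grip: [0.008,0.008,0.008,0.008,0.008]

```text
time_s: 27.72
eef_pos: [0.4707, 0.293, 0.1016]
orientation: [-0.0, 0.994, 0.112, 0.001]
force: [0.2, -0.2, -1.6]
width: 0.0121
grip_force: 39.2
```

```bash
python3 - <<'E'
from h import *
print(pose()[0],yaw(),tool([.4697,.2924,.0265]))
E
```

```text
[0.47067413 0.293026   0.10163868] -77.13879487874418 [-0.0013  0.0004  0.0751]
```

Call:
drive_tool:
  linear:
    - [-0.001,0,0.015]
    - [-0.001,0,0.03]
    - [-0.001,0,0.042]
    - [-0.001,0,0.048]
    - [-0.001,0,0.052]
  rotation:
    - [0,0,0]
    - [0,0,0]
    - [0,0,0]
    - [0,0,0]
    - [0,0,0]
  grip: [0.008,0.008,0.008,0.008,0.008]

```text
time_s: 28.13
eef_pos: [0.469, 0.2926, 0.0484]
orientation: [-0.0, 0.994, 0.112, 0.0]
force: [0.2, -0.5, -0.3]
width: 0.0122
grip_force: 39.2
```

Call:
drive_tool:
  linear:
    - [0,0,0.005]
    - [0,0,0.01]
    - [0,0,0.015]
    - [0,0,0.02]
    - [0,0,0.023]
  rotation:
    - [0,0,0]
    - [0,0,0]
    - [0,0,0]
    - [0,0,0]
    - [0,0,0]
  grip: [0.008,0.008,0.008,0.008,0.008]

```text
time_s: 28.55
eef_pos: [0.4685, 0.2924, 0.0246]
orientation: [0.0, 0.994, 0.112, -0.0]
force: [-0.7, -0.1, -0.4]
width: 0.0125
grip_force: 39.2
```

Well A took it without contact. Next: release, rise, and return to the tray handle.

Call:
drive_tool:
  linear:
    - [0,0,0]
    - [0,0,0]
    - [0,0,0]
    - [0,0,0]
    - [0,0,0]
  rotation:
    - [0,0,0]
    - [0,0,0]
    - [0,0,0]
    - [0,0,0]
    - [0,0,0]
  grip: [0.008,0.018,0.035,0.035,0.035]

```text
time_s: 28.97
eef_pos: [0.4689, 0.2926, 0.0254]
orientation: [-0.0, 0.994, 0.112, 0.0]
force: [-0.6, -0.3, -0.4]
width: 0.0352
grip_force: 0.0
```

Call:
drive_tool:
  linear:
    - [0,0,-0.02]
    - [0,0,-0.05]
    - [0,0,-0.09]
    - [0,0,-0.13]
    - [0,0,-0.155]
  rotation:
    - [0,0,0]
    - [0,0,0]
    - [0,0,0]
    - [0,0,0]
    - [0,0,0]
  grip: [0.04,0.04,0.04,0.04,0.04]

```text
time_s: 29.38
eef_pos: [0.4697, 0.293, 0.1845]
orientation: [-0.001, 0.994, 0.112, 0.003]
force: [0.8, 1.2, -0.8]
width: 0.0401
grip_force: 0.0
```

Call:
drive_tool:
  linear:
    - [-0.01,0.035,0]
    - [-0.02,0.075,0]
    - [-0.03,0.11,0]
    - [-0.045,0.15,0]
    - [-0.055,0.185,0]
  rotation:
    - [0,0,-7]
    - [0,0,-14]
    - [0,0,-21]
    - [0,0,-28]
    - [0,0,-35]
  grip: [0.045,0.045,0.045,0.045,0.045]

```text
time_s: 29.8
eef_pos: [0.4564, 0.1078, 0.1804]
orientation: [0.0, 0.921, 0.389, 0.0]
force: [0.9, -0.1, 0.3]
width: 0.045
grip_force: 0.0
```

```bash
python3 - <<'E'
from h import *
m=grab('side','s12.png'); im=cv2.imread('pics/raw_s12.png')
for k in(-.048,-.016,.016,.048): print(k,[im[int(round(v)),int(round(u))].tolist() for u,v in(px(m,[.5164+k*.974,.3032+k*.226,z]) for z in(.05,.06,.07,.085))])
print(pose()[0],yaw(),tool([.42,-.04,.17]))
E
```

```text
-0.048 [[120, 120, 120], [79, 75, 75], [122, 122, 124], [92, 146, 197]]
-0.016 [[123, 121, 121], [87, 84, 85], [119, 117, 118], [71, 105, 144]]
0.016 [[121, 121, 121], [91, 89, 88], [126, 126, 125], [84, 100, 115]]
0.048 [[121, 120, 121], [91, 89, 89], [132, 130, 130], [109, 126, 146]]
[0.45632291 0.10235485 0.18036461] -43.71468568909514 [-0.128   0.0721  0.0109]
```

All four wells hold seated studs.

Call:
drive_tool:
  linear:
    - [-0.026,0.015,0]
    - [-0.052,0.03,0]
    - [-0.078,0.045,0]
    - [-0.105,0.06,0]
    - [-0.128,0.072,0.01]
  rotation:
    - [0,0,-7]
    - [0,0,-14]
    - [0,0,-21]
    - [0,0,-28]
    - [0,0,-35]
  grip: [0.045,0.045,0.045,0.045,0.045]

```text
time_s: 30.27
eef_pos: [0.4197, -0.0326, 0.1722]
orientation: [0.002, 0.769, 0.639, 0.001]
force: [0.6, -0.6, -0.0]
width: 0.0452
grip_force: 0.0
```

Call:
drive_tool:
  linear:
    - [0,0,0]
    - [0,0,0]
    - [0,0,0]
    - [0,0,0]
    - [0,0,0]
  rotation:
    - [0,0,-7]
    - [0,0,-14]
    - [0,0,-17]
    - [0,0,-17]
    - [0,0,-17]
  grip: [0.045,0.045,0.045,0.045,0.045]

```text
time_s: 30.68
eef_pos: [0.4191, -0.0309, 0.1709]
orientation: [0.0, 0.669, 0.743, 0.0]
force: [-0.2, -0.5, 0.5]
width: 0.045
grip_force: 0.0
```

```bash
python3 - <<'E'
from h import *
print(pose()[0],yaw(),tool([.4167,-.0872,.0115]))
E
```

```text
[ 0.41913067 -0.03091222  0.17087168] 6.0160510639826725 [-0.0557 -0.0084  0.1594]
```

Call:
drive_tool:
  linear:
    - [-0.03,-0.005,0]
    - [-0.056,-0.008,0]
    - [-0.056,-0.008,0.02]
    - [-0.056,-0.008,0.05]
    - [-0.056,-0.008,0.08]
  rotation:
    - [0,0,-2.5]
    - [0,0,-2.5]
    - [0,0,-2.5]
    - [0,0,-2.5]
    - [0,0,-2.5]
  grip: [0.045,0.045,0.045,0.045,0.045]

```text
time_s: 31.1
eef_pos: [0.418, -0.0881, 0.0905]
orientation: [0.002, 0.653, 0.757, 0.001]
force: [0.5, 0.1, 0.2]
width: 0.0451
grip_force: 0.0
```

Call:
drive_tool:
  linear:
    - [0,0,0.03]
    - [0,0,0.055]
    - [0,0,0.07]
    - [0,0,0.079]
    - [0,0,0.079]
  rotation:
    - [0,0,0]
    - [0,0,0]
    - [0,0,0]
    - [0,0,0]
    - [0,0,0]
  grip: [0.045,0.045,0.045,0.045,0.045]

```text
time_s: 31.52
eef_pos: [0.416, -0.0868, 0.01]
orientation: [-0.002, 0.652, 0.758, -0.001]
force: [-0.5, -0.1, 0.3]
width: 0.0449
grip_force: 0.0
```

Call:
drive_tool:
  linear:
    - [0,0,0]
    - [0,0,0]
    - [0,0,0]
    - [0,0,0]
    - [0,0,0]
  rotation:
    - [0,0,0]
    - [0,0,0]
    - [0,0,0]
    - [0,0,0]
    - [0,0,0]
  grip: [0.025,0.008,0.008,0.008,0.008]

```text
time_s: 31.93
eef_pos: [0.4178, -0.0877, 0.0126]
orientation: [0.001, 0.652, 0.758, 0.0]
force: [-1.2, 0.9, 7.2]
width: 0.0089
grip_force: 39.2
```

Call:
drive_tool:
  linear:
    - [0,0.01,0]
    - [0,0.023,0]
    - [0,0.037,0]
    - [0,0.05,0]
    - [0,0.06,0]
  rotation:
    - [0,0,0]
    - [0,0,0]
    - [0,0,0]
    - [0,0,0]
    - [0,0,0]
  grip: [0.008,0.008,0.008,0.008,0.008]

```text
time_s: 32.35
eef_pos: [0.4775, -0.079, 0.0126]
orientation: [0.001, 0.652, 0.758, -0.0]
force: [-3.9, -3.7, 6.6]
width: 0.009
grip_force: 39.4
```

Call:
drive_tool:
  linear:
    - [0,0.013,0]
    - [0,0.027,0]
    - [0,0.04,0]
    - [0,0.053,0]
    - [0,0.06,0]
  rotation:
    - [0,0,0]
    - [0,0,0]
    - [0,0,0]
    - [0,0,0]
    - [0,0,0]
  grip: [0.008,0.008,0.008,0.008,0.008]

```text
time_s: 32.77
eef_pos: [0.5373, -0.0703, 0.0126]
orientation: [0.001, 0.652, 0.758, -0.0]
force: [-2.2, -5.3, 7.1]
width: 0.0091
grip_force: 39.6
```

Call:
drive_tool:
  linear:
    - [0,0.002,0]
    - [0,0.004,0]
    - [0,0.006,0]
    - [0,0.008,0]
    - [0,0.0095,0]
  rotation:
    - [0,0,0]
    - [0,0,0]
    - [0,0,0]
    - [0,0,0]
    - [0,0,0]
  grip: [0.008,0.008,0.008,0.008,0.008]

```text
time_s: 33.18
eef_pos: [0.5412, -0.0696, 0.0124]
orientation: [-0.002, 0.651, 0.759, -0.003]
force: [-18.9, -12.0, 21.0]
width: 0.0089
grip_force: 41.3
```

Call:
drive_tool:
  linear:
    - [0,-0.003,0]
    - [0,-0.0055,0]
    - [0,-0.0055,0]
    - [0,-0.0055,0]
    - [0,-0.0055,0]
  rotation:
    - [0,0,0]
    - [0,0,0]
    - [0,0,0]
    - [0,0,0]
    - [0,0,0]
  grip: [0.008,0.008,0.035,0.035,0.035]

```text
time_s: 33.6
eef_pos: [0.5393, -0.0683, 0.0114]
orientation: [-0.001, 0.652, 0.758, -0.0]
force: [0.4, -0.5, 0.7]
width: 0.0352
grip_force: 0.0
```

Call:
drive_tool:
  linear:
    - [0,0,-0.035]
    - [0,0,-0.075]
    - [0,0,-0.115]
    - [0,0,-0.155]
    - [0,-0.02,-0.18]
  rotation:
    - [0,0,0]
    - [0,0,0]
    - [0,0,0]
    - [0,0,0]
    - [0,0,0]
  grip: [0.035,0.035,0.035,0.035,0.035]

```text
time_s: 34.02
eef_pos: [0.523, -0.0716, 0.1955]
orientation: [0.003, 0.651, 0.759, 0.002]
force: [0.2, -0.3, 1.1]
width: 0.0349
grip_force: 0.0
```

Call:
drive_tool:
  linear:
    - [0,0,0]
    - [0,0,0]
    - [0,0,0]
    - [0,0,0]
    - [0,0,0]
  rotation:
    - [0,0,0]
    - [0,0,0]
    - [0,0,0]
    - [0,0,0]
    - [0,0,0]
  grip: [0.035,0.035,0.035,0.035,0.035]

```text
time_s: 34.43
eef_pos: [0.5195, -0.0715, 0.19]
orientation: [-0.001, 0.652, 0.758, -0.001]
force: [0.4, -0.7, 1.0]
width: 0.0351
grip_force: 0.0
```

```bash
python3 - <<'E'
from h import *
m=grab('side','s13.png'); im=cv2.imread('pics/raw_s13.png')
b=cv2.imread('pics/raw_s12.png'); d=cv2.absdiff(b,im).max(2)[180:250,175:222]; print('rack diff',d.mean(),(d>40).sum())
for n,ps in(('gate post',[(.5975,.0795,z) for z in(.1,.115,.13)]),('tray post',[(.5413,-.0704,z) for z in(.035,.045,.055)])):
    print(n,[im[int(round(v)),int(round(u))].tolist() for u,v in(px(m,p) for p in ps)])
a=cv2.imread('pics/raw_side0.png'); d=cv2.absdiff(a,im).max(2)[165:200,280:305]; print('gate diff vs start',d.mean(),(d>40).sum())
print(pose()[0])
E
```

```text
rack diff 1.9012158054711246 0
gate post [[33, 32, 30], [36, 33, 31], [34, 28, 30]]
tray post [[32, 30, 30], [32, 31, 28], [46, 41, 41]]
gate diff vs start 4.1245714285714286 2
[ 0.51960732 -0.07152613  0.19019165]
```

The gate is shut as at the start, the tray is in, the rack is full and undisturbed, and the arm is clear, so I'm handing the job in.

```bash
python3 -c "
from rig import arm
print(arm.finish_job())"
```

```text
the job is handed in; nothing more can be done
None
```

Job handed in: two studs dispensed and seated in the rack's two empty wells, the old studs left in place, the empty tray pushed fully in, the gate shut, and the other three studs still in the dispenser.

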